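Clamp a blank for drilling

TASK

Take the shortest of the three beech blanks out of the rack and stand it squarely between the two cheeks of the drilling clamp, centred under the bar, without dropping it; since rack and clamp leave different faces free, stand it on the bench on the way, let go, and take it again by its other two faces. Then swing the clamp's bar shut over it until it rests fully in its catch, and after that turn the black knob on the bar clockwise until it clicks past its stop. Leave everything else on the bench where it is.

Things in the scene. Friction and masses are not known exactly. Their poses are not given: they have to be found in the camera images.
- clamp: Wooden drilling clamp fixed on the bench. Origin: centre of underside. Base 80 (x) x 180 (y) x 12 mm. Two cheeks 60 (x) x 16 (y) mm, up to 104 mm above the bench, inner faces at y = -39.5 and 39.5 mm; open on +x and -x sides. The blank stands between them, length along y. Steel catch on top of the +y cheek: x -1 to 21, y 39 to 56 mm, up to 121 mm high.
- seat (a point): Point on top of the clamp's base, midway between the cheeks (12 mm above the bench), axes as the clamp's: where the underside centre of the blank belongs.
- latch (a joint): Steel bar on a vertical pin on the -y cheek, rad: 0 = shut, along the clamp's +y, in its catch; grows anticlockwise seen from above as it opens (1.57: along the clamp's -x). Starts open (1.95 to 2.5), swings level, stays where left; a sprung ball resists with up to 10 N over the last 0.13 rad, then clicks. 22 mm wide, 104 to 114 mm above the bench, 135 mm long from the pin.
- latch_hinge (a point): The bar's pin, at mid thickness of the bar (109 mm above the bench).
- latch_end (a point): Point in the middle of the bar, 122 mm from the pin, 13 mm short of its free end; its y axis points along the bar away from the pin. When shut, this end overhangs the outer face of the +y cheek.
- knob (a joint): Torque knob on the bar, rad: grows as it turns clockwise seen from above; starts between 0 and 0.35. From about 0.7 a sprung ball resists, hardest near 0.9; past 1.0 it clicks over and the knob is free from 1.3 on (end stop 1.55). At most about 0.4 N m.
- knob_grip (a point): Middle of the knob's upright black wing, on the knob's axis (47.5 mm from the bar's pin; a foot below it hangs to 94 mm above the bench). Wing 60 mm long along this point's x, 14 mm thick along its y, its top 12 mm above this point and 158 mm above the bench; a 40 mm disc lies 18 to 26 mm below this point.
- rack: Plywood rack fixed on the bench. Origin: centre of its underside. Base 130 (x) x 190 (y) x 6 mm; four upright walls, 62 mm long in x, 6 mm thick, up to 84 mm above the bench, at y = -87, -29, 29 and 87 mm, make three slots 52 mm wide, open at their +x and -x ends.
- blank: The shortest of three beech blocks, 68 (x) x 46 (y) x 75 (z) mm, about 160 g. Origin: centre of underside. Stands in any one of the rack's three slots, its length along the slot, its top 3 mm below the wall tops: only its two end faces (68 mm apart) are free there. In the clamp only its two long side faces (46 mm apart) are free.
- long_blank_a: Another beech block in the rack, 100 x 46 x 75 mm. Leave it. Origin: centre of its underside.
- long_blank_b: Another beech block in the rack, 115 x 46 x 75 mm. Leave it. Origin: centre of its underside.
- mallet: Wooden mallet standing on its head, handle up: head 90 mm across and 95 mm high, 195 mm high in all. Origin: centre of its underside.
- ring: Turned wooden ring lying flat, 130 mm across, 30 mm high. Origin: centre of its underside.
- screwdriver: Screwdriver with red handle, lying, 150 mm long along its x, 26 mm high. Origin: under its middle.
- chuck: Steel drill chuck standing, 52 mm across, 62 mm high. Origin: centre of its underside.
- offcut: Low beech offcut, 60 x 85 x 35 mm. Origin: centre of its underside.
- glue: Yellow glue bottle, 56 mm across, 170 mm high. Origin: centre of its underside.
There are look-alikes about, which are no part of the job. Leave any turquoise or yellow look-alike of the blank alone.

How it is judged:
On the way, in this order (a step that is already met when the one before it is completed fails the run):
1. the shortest blank stands upright on the bench itself, let go (height (world z) of blank below 0.003 m and angle between blank's own z axis and vertical below 0.1 rad and contact force between the fingers and blank below 0.3 N and linear speed of blank below 0.05 m/s), for 0.1 s.
2. the shortest blank stands released between the cheeks, centred under the bar, the bar still open (x of blank in the frame of seat between -0.013 and 0.013 m and y of blank in the frame of seat between -0.0075 and 0.0075 m and z of blank in the frame of seat between -0.004 and 0.004 m and angle between blank's own z axis and vertical below 0.06 rad and angle between the x axis of blank and the y axis of clamp, either way round below 0.12 rad and contact force between the fingers and blank below 0.3 N and value of joint latch above 1.2 rad and value of joint knob below 0.8 rad), for 0.2 s.
3. the bar is shut in its catch, the knob not yet past its click (value of joint latch below 0.06 rad and value of joint knob below 0.8 rad), for 0.2 s.
4. the knob is past its click (value of joint knob above 1.15 rad and value of joint latch below 0.06 rad), for 0.2 s.
At the end, for the whole second after the job is handed in: The shortest blank stands upright on the clamp base, its length from cheek to cheek, within 13 mm (across the bar) and 7.5 mm (along it) of the seat, 4 mm in height; bar within 0.06 rad of shut; knob past its click (above 1.15 rad); blank at rest (all of step 4 and x of blank in the frame of seat between -0.013 and 0.013 m and y of blank in the frame of seat between -0.0075 and 0.0075 m and z of blank in the frame of seat between -0.004 and 0.004 m and angle between blank's own z axis and vertical below 0.06 rad and angle between the x axis of blank and the y axis of clamp, either way round below 0.12 rad and linear speed of blank below 0.02 m/s); the robot touches nothing.
It fails at once if something else on the bench or another blank is pushed more than 30 mm from its place (distance of any of mallet, ring, screwdriver, chuck, offcut, glue, long_blank_a, long_blank_b from where it was at the start of the episode above 0.03 m).
It fails at once if something else on the bench is tipped over (angle between any of mallet, ring, chuck, offcut, glue, long_blank_a, long_blank_b's own z axis and vertical above 0.4 rad).
It fails at once if the blank is dropped or thrown (moves faster than 0.45 m/s out of the fingers) (contact force between the fingers and blank below 0.05 N and linear speed of blank above 0.45 m/s).
It also fails if it takes over 72 s, if anything falls off the work surface, if the arm or the gripper's body presses on something with over 40 N, if the wrist force passes 120 N, or if a joint passes its speed limit or range.

ROBOT

A 6-joint arm with a two-finger parallel gripper is mounted at the origin on the work surface. World frame = base frame: x ahead of the robot, y to its left, z up, the work surface at z = 0. Lengths are in m, angles in rad, forces in N, time in s.
With the tool pointing down it reaches from about 0.375 to 0.9 m from the base axis. Payload 3.1 kg.
Tool frame: the origin (TCP) lies midway between the tips of the shut fingers; the grasp point (between the pads) lies 19 mm behind it; z points along the fingers, y is the line along which they close (so a half turn about z gives the same grasp; the last joint's range is limited). The gripper opens to 87 mm and grips with 3 to 60 N. Pads are 19 mm wide; open, the fingers measure 117 mm over their backs; the gripper's body (75 mm by 190 mm) begins 51 mm behind the grasp point.
Start: joints at [-1.446, 0.527, 1.433, -0, 1.181, -0.178], TCP at [0.186, -0.597, 0.223] pointing down, gripper open.
Joint ranges: [-3.08, 3.08], [-0.75, 2.2], [0.22, 2.44], [-1.43, 4.57], [0, 2.65], [-2.85, 2.85]. Speed limits (rad/s): [2.79, 2.79, 3.14, 3.14, 3.14, 3.14].

INTERFACE

Orientations are given as a unit quaternion [x, y, z, w].
In Python, from rig import robot gives the robot as it stands. The module is installed in compiled form; this text tells all that it offers.
- The arm moves only by the tool play_rows, never from a script. Its arguments are lists of equal length, an entry for each row: "gripper": the closure, from -1 (fully open) to 1 (shut); "delta_pos": the shift along the tool's x, y, z in cm, a list of three; "turn": the turn, a rotation vector about the tool's x, y, z in rad, a list of three. A call has 1 to 12 rows; each row is the pose to reach, as a shift and turn from the pose commanded when the call began, along the tool's axes at that moment; what a row does not reach only later rows make up. A row lasts 1/8 s, in which the tool goes at most 62.5 mm and 10.7 degrees, less where a joint would pass 70% of its speed; a pose out of reach is approached as far as the arm can. A call with a gripper value outside its range is refused whole. The fingers move at their own pace and stop on an object; "squeeze" is the grip in N (left out, the last holds). Time passes only in rows, so rows that repeat a pose let the fingers close. It gives the time, the measured TCP pose, the force, the opening and the grip force at its end, in the units of the state.
- robot.get_obs(): the state, without advancing time (a new reading comes with each control period).
- robot.camera(name): name is "scene" or "top"; returns a dict with "color" (420x560x3 uint8, red, green, blue), "vfov" (degrees; the focal length in pixels is half the picture's height over the tangent of half this angle, whatever the lens; pixels are square), "cx", "cy" (the principal point, pixels), "R" (3x3) and "t" (3): a world point X has camera coordinates R X + t. Camera axes: x right, y down, z forward; pixel columns grow to the right and rows downward; lengths in m; the calibration is good to about 2 mm. A picture is of the moment at which its call begins. There is no depth.
- robot.hand_in(): hands the job in; it is judged then, once.
The state is a dict: "time": time; "q": joint angles; "joint_velocities": joint speeds; "joint_torque": joint torques, N m; "position": TCP position; "tool_rot": TCP orientation; "ft_force": force on the tool from outside, world axes, zero at the start; "moment": the same for the moment, N m; "grip_width": finger opening in m; "grip_force": force on a finger pad.
Only numpy, scipy, OpenCV 4.12 (cv2) and the standard library are available. Lean on these libraries where they do the work, as an engineer would, in place of code of your own. Each camera call takes 0.05 s, during which the arm holds its last target. There are 200 camera calls.

## Working session

There is one attempt and no reset: what is moved stays moved. The work goes in short steps, Python scripts to look and compute and a tool call to move; the robot and the scene stay as the last step left them, time stands still between calls to the robot, and variables do not carry over. Pictures are saved under pics/ and viewed, at most 10 in all, crops included, and the job is handed in when it is done.

Besides the shell and the picture viewer there is one more tool, called after ">>>" as name(argument=value, ...) on one line, values as JSON. play_rows: Moves the arm, as the interface text tells. Its arguments: {"type":"object","properties":{"gripper":{"type":"array","items":{"type":"number"}},"delta_pos":{"type":"array","items":{"type":"array","items":{"type":"number"}}},"turn":{"type":"array","items":{"type":"array","items":{"type":"number"}}},"squeeze":{"type":"number"}},"required":["gripper","delta_pos","turn"]}

```bash
mkdir -p pics
cat > h.py <<'E'
import numpy as np, cv2
from rig import robot
def cam(n,save=None):
    c=robot.camera(n); c['f']=210/np.tan(np.radians(c['vfov'])/2)
    c['R']=np.array(c['R']);c['t']=np.array(c['t'])
    np.savez(''+n+'.npz',**{k:c[k] for k in ('color','f','cx','cy','R','t')})
    if save: cv2.imwrite('pics/'+save,cv2.cvtColor(c['color'],cv2.COLOR_RGB2BGR))
    return c
def load(n): return dict(np.load(''+n+'.npz'))
def ray(c,u,v):
    d=c['R'].T@np.array([(u-c['cx'])/c['f'],(v-c['cy'])/c['f'],1.]); return -c['R'].T@c['t'],d/np.linalg.norm(d)
def onz(c,u,v,z):
    o,d=ray(c,u,v); return o+d*(z-o[2])/d[2]
def tri(c1,p1,c2,p2):
    o1,d1=ray(c1,*p1);o2,d2=ray(c2,*p2)
    s=np.linalg.lstsq(np.c_[d1,-d2],o2-o1,rcond=None)[0]
    a=o1+d1*s[0];b=o2+d2*s[1]; return (a+b)/2,np.linalg.norm(a-b)
def proj(c,X):
    p=c['R']@np.array(X)+c['t']; return c['f']*p[:2]/p[2]+[c['cx'],c['cy']]
E
python3 - <<'E'
from h import *
for n in('scene','top'):
    c=cam(n,n+'0.png'); print(n,c['f'],c['cx'],c['cy'],-c['R'].T@c['t'],c['R'].round(3).tolist())
    b=cv2.imread('pics/'+n+'0.png'); cv2.imwrite('pics/'+n+'0b.png',cv2.resize(b,(800,600)))
print(robot.get_obs())
E
```

```text
scene 500.3665619225318 290.91719798722744 213.15049752984055 [0.95081364 0.52681653 1.07011406] [[-0.845, 0.535, -0.002], [0.44, 0.693, -0.571], [-0.304, -0.484, -0.821]]
top 489.87186781056045 277.5262821326599 202.26963574317125 [ 0.49750974 -0.05745692  1.26647276] [[0.025, -1.0, -0.003], [-0.998, -0.025, -0.058], [0.058, 0.005, -0.998]]
{'time': 0.1, 'q': array([-1.44650114e+00,  5.28384276e-01,  1.43372939e+00, -2.95012005e-06,
        1.18140664e+00, -1.78518119e-01]), 'joint_velocities': array([ 0.00124801, -0.00226923, -0.00244493,  0.00070535, -0.0022803 ,
        0.00086081]), 'joint_torque': array([-6.19305756e-04, -4.40988028e+01, -1.77148694e+01,  6.34294865e-02,
        5.34098712e-02, -4.81111965e-05]), 'position': array([ 0.18631538, -0.59591538,  0.22167693]), 'tool_rot': array([ 9.88559348e-01,  1.50829327e-01,  2.47639536e-05, -9.63509369e-04]), 'ft_force': array([ 0.48853832,  0.15250254, -0.91316071]), 'moment': array([-0.02599064,  0.02211526,  0.03360405]), 'grip_force': 0.0, 'grip_width': 0.0868720243010235}
```

View pics/scene0b.png

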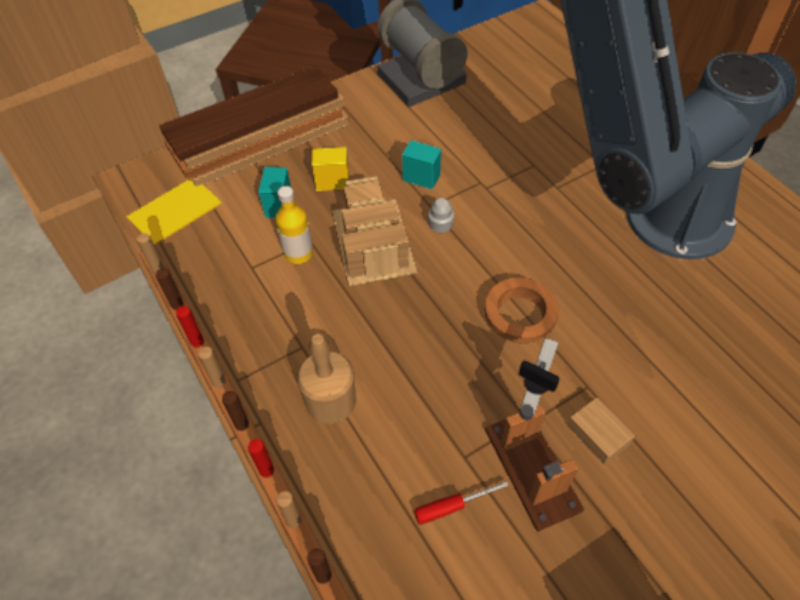

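View pics/top0b.png

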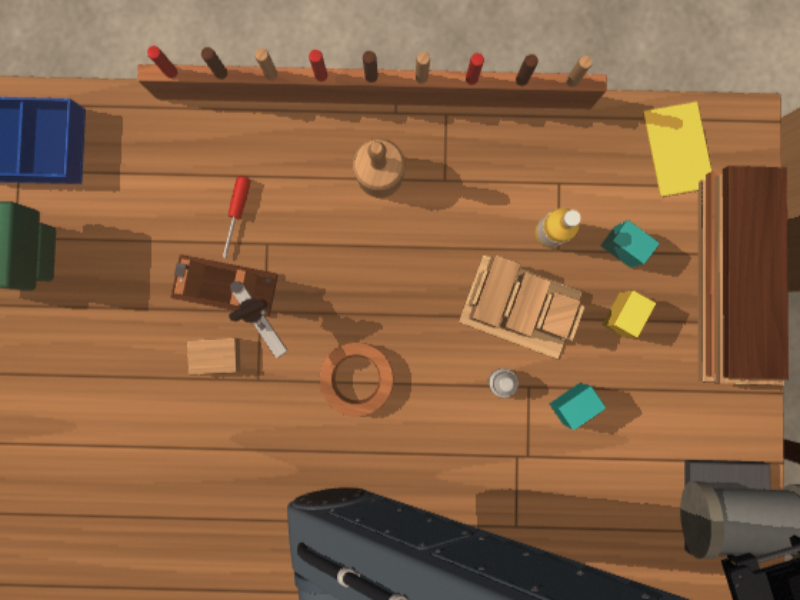

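The scene shows the rack at about (375,235) of 800x600 and the clamp at (535,465). In the top view the rack is at (523,305) with the short blank in its right slot at (563,315), and the clamp at (225,285) with its bar swung open. I'll take zoomed crops next.

Run:
```python
from h import *
s=load('scene');t=load('top')
def crop(c,x,y,w,h): return cv2.resize(cv2.cvtColor(c['color'],cv2.COLOR_RGB2BGR)[y:y+h,x:x+w],None,fx=4,fy=4,interpolation=cv2.INTER_CUBIC)
a=crop(t,315,170,100,85); b=crop(s,225,118,100,85)
e=crop(t,110,170,100,85); f=crop(s,325,232,100,140)
cv2.imwrite('pics/rack.png',np.hstack([a,b]))
E=np.zeros((560,800,3),np.uint8);E[:340,:400]=e;E[:,400:]=f
cv2.imwrite('pics/clamp.png',E)
```

```text
(no output)
```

View pics/rack.png

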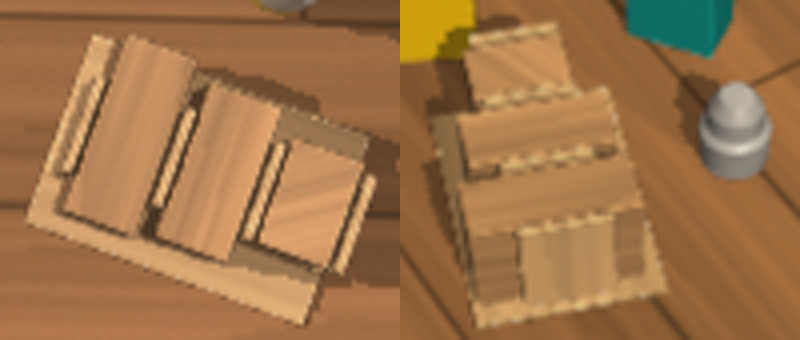

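View pics/clamp.png

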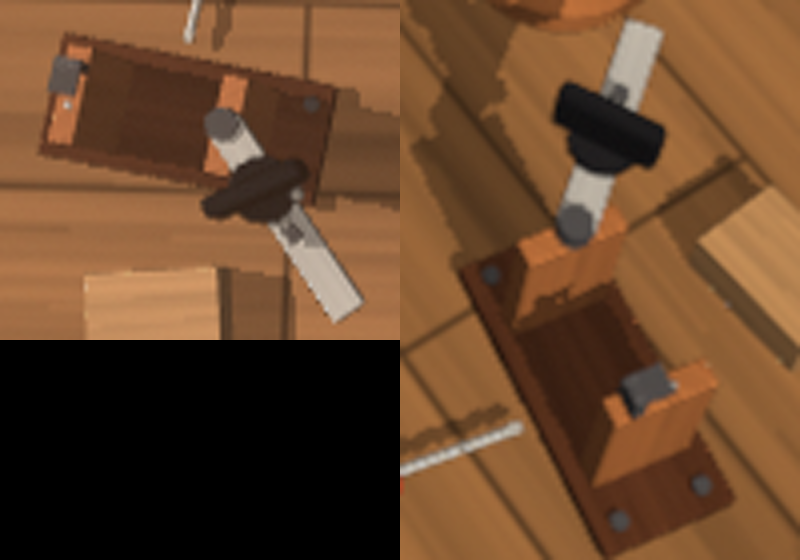

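The rack crop shows the short blank's top corners (left half, top view) at (287,140), (365,165), (330,270) and (257,243). The clamp crop shows base corners at (65,33), (337,88) and (40,155), the bar pin at (222,125) and the bar end at about (347,308). The black wing runs from (205,207) to (306,167).

```bash
cat > m1.py <<'E'
from h import *
s=load('scene');t=load('top')
k=lambda u,o:((np.array(u,float)+.5)/4-.5+np.array(o))
R=lambda*u:k(u,(315,170)); RS=lambda u,v:k((u-400,v),(225,118))
C=lambda*u:k(u,(110,170)); CS=lambda u,v:k((u-400,v),(325,232))
def P(n,a,b): p,e=tri(t,a,s,b); print(n,(p*1000).round(1),'gap',round(e*1000,1))
print('blank top pts two views')
P('+x-y',R(365,165),RS(467,57));P('-x-y',R(330,270),RS(556,36));P('-x+y',R(257,243),RS(576,88))
def Z(n,z,*pts):
    q=np.array([onz(t,*p,z)[:2] for p in pts]);print(n,(q*1000).round(1).tolist(),'c',(q.mean(0)*1000).round(1),'edges',(np.linalg.norm(q-np.roll(q,-1,0),axis=1)*1000).round(1),'ang',np.degrees(np.arctan2(*(q-np.roll(q,-1,0))[:,::-1].T)).round(1))
Z('blank',.081,R(287,140),R(365,165),R(330,270),R(257,243))
Z('rackbase',.006,R(97,35),R(368,138),R(305,325),R(28,222))
Z('w2 top',.084,R(280,143),R(287,146),R(252,240),R(245,236))
Z('w1 top',.084,R(188,107),R(196,110),R(160,208),R(152,204))
Z('w0 top',.084,R(94,78),R(102,82),R(70,177),R(62,173))
Z('w3 top',.084,R(368,174),R(376,178),R(343,273),R(335,270))
print('clamp')
P('base +x+y',C(65,33),CS(608,556)) ; P('base +x-y',C(337,88),CS(460,268)); P('base -x+y',C(40,155),CS(735,497))
P('pin',C(222,125),CS(576,224))
P('end1',C(336,322),CS(622,20));P('end2',C(363,300),CS(663,32))
P('wingend',C(208,205),CS(660,150));P('wingend2',C(303,168),CS(562,100))
P('knobmid',C(255,188),CS(610,125))
Z('base',.012,C(65,33),C(337,88),C(314,206),C(40,155))
Z('bar',.114,C(222,125),C(350,311))
Z('+ycheek',.104,C(66,43),C(92,48),C(74,146),C(48,142))
Z('-ycheek',.104,C(222,74),C(247,78),C(228,176),C(204,172))
E
python3 m1.py
```

```text
blank top pts two views
+x-y [ 552.4 -363.5   73.8] gap 3.6
-x-y [ 490.2 -343.9   76.3] gap 1.5
-x+y [ 503.7 -298.9   73.2] gap 2.8
blank [[567.5, -315.5], [553.5, -362.8], [489.6, -342.3], [504.8, -298.1]] c [ 528.8 -329.7] edges [49.3 67.1 46.7 65.1] ang [  73.5  -17.8 -108.9  164.5]
rackbase [[636.8, -208.4], [574.5, -383.9], [453.6, -344.7], [515.0, -166.2]] c [ 545.  -275.8] edges [186.2 127.1 188.8 128.9] ang [  70.5  -17.9 -109.   160.9]
w2 top [[565.4, -310.6], [563.7, -314.9], [506.5, -294.5], [508.8, -290.3]] c [ 536.1 -302.6] edges [ 4.6 60.7  4.8 60.2] ang [  68.1  -19.6 -118.5  160.2]
w1 top [[585.8, -254.8], [584.1, -259.7], [524.4, -238.8], [526.7, -234.0]] c [ 555.2 -246.8] edges [ 5.1 63.3  5.4 62.7] ang [  70.7  -19.2 -115.2  160.6]
w0 top [[602.0, -197.7], [599.7, -202.6], [541.7, -184.3], [544.0, -179.4]] c [ 571.9 -191. ] edges [ 5.4 60.8  5.4 60.8] ang [  64.7  -17.5 -115.2  162.5]
w3 top [[548.0, -363.9], [545.7, -368.7], [488.0, -349.4], [489.7, -344.6]] c [ 517.9 -356.7] edges [ 5.4 60.8  5.1 61.4] ang [  64.6  -18.5 -109.2  161.7]
clamp
base +x+y [623.3 341.8  10.4] gap 2.2
base +x-y [592.4 164.8  10.3] gap 1.3
base -x+y [545.1 353.8  10.1] gap 0.0
pin [561.3 213.  115.1] gap 0.4
end1 [456.  134.1 120.6] gap 20.8
end2 [452.4 134.9 107.5] gap 21.9
wingend [512.6 212.5 147.5] gap 2.8
wingend2 [535.4 159.6 143.1] gap 2.4
knobmid [523.6 186.1 144.7] gap 1.5
base [[624.0, 340.5], [592.8, 164.1], [516.7, 176.2], [545.0, 353.2]] c [569.6 258.5] edges [179.1  77.  179.2  80. ] ang [ 80.   -9.  -99.1 170.9]
bar [[561.5, 213.2], [454.2, 133.9]] c [507.8 173.5] edges [133.4 133.4] ang [  36.4 -143.6]
+ycheek [[608.7, 310.5], [606.1, 294.8], [547.4, 303.1], [549.4, 318.6]] c [577.9 306.7] edges [15.9 59.3 15.7 59.9] ang [ 80.5  -8.  -97.3 172.2]
-ycheek [[592.5, 216.7], [590.5, 201.7], [531.8, 210.8], [533.8, 225.1]] c [562.1 213.6] edges [15.1 59.3 14.5 59.2] ang [ 82.3  -8.8 -98.  171.8]
```

```bash
cat >> h.py <<'E'
from scipy.spatial.transform import Rotation as Ro
def plan(x,y,z,psi):
    o=robot.get_obs(); A=Ro.from_quat(o['tool_rot']); c=[]
    for p in (psi,psi+180):
        a=np.radians(p+90); T=Ro.from_matrix(np.c_[[np.cos(a),np.sin(a),0],[np.sin(a),-np.cos(a),0],[0,0,-1]])
        c.append((A.inv()*T).as_rotvec())
    r=min(c,key=np.linalg.norm)
    d=A.inv().apply(np.array([x,y,z])-o['position'])*100
    ym=np.degrees(np.arctan2(*A.as_matrix()[[1,0],1]))
    print('d cm',d.round(2),'turn',r.round(3),'other',max(c,key=np.linalg.norm).round(2),'rows turn',round(np.degrees(np.linalg.norm(r))/10.7,1),'| now',(o['position']*1000).round(1),'psi',ym.round(2),'q6',o['q'][5].round(2),'t',o['time'],'F',o['ft_force'].round(1),'gw',round(o['grip_width']*1000,1),'gf',round(o['grip_force'],1))
E
python3 - <<'E'
from h import *
s=load('scene');t=load('top')
f=.7
for n,a,b,z in (('glue cap',(572,218),(286,193),.17),('glue low',(548,238),(298,255),.02),('mallet top',(377,148),(319,340),.195),('ring c',(357,379),(522,308),.03),('chuck',(503,383),(440,212),.05),('offcut',(212,356),(603,428),.035)):
    a=np.array(a)*f-.15;b=np.array(b)*f-.15
    print(n,(onz(t,*a,z)*1000).round(0),[x.round(3) if hasattr(x,'round') else x for x in tri(t,a,s,b)])
plan(.5285,-.3297,.22,-18.5)
E
```

```text
glue cap [ 681. -326.  170.] [array([ 0.68 , -0.326,  0.167]), np.float64(0.002)]
glue low [ 669. -320.   20.] [array([ 0.677, -0.329, -0.011]), np.float64(0.009)]
mallet top [779. -16. 195.] [array([ 0.778, -0.015,  0.191]), np.float64(0.004)]
ring c [410.  14.  30.] [array([0.408, 0.016, 0.022]), np.float64(0.003)]
chuck [ 411. -239.   50.] [array([ 0.41 , -0.242,  0.036]), np.float64(0.002)]
offcut [444. 269.  35.] [array([0.443, 0.272, 0.028]), np.float64(0.002)]
d cm [ 40.6  -15.21   0.21] turn [-0.002 -0.001 -0.945] other [-0.   0.   2.2] rows turn 5.1 | now [ 186.3 -595.9  221.7] psi -72.65 q6 -0.18 t 0.1 F [ 0.5  0.2 -0.9] gw 86.9 gf 0.0
```

>>> play_rows(gripper=[-1,-1,-1,-1,-1,-1,-1,-1,-1,-1,-1,-1], delta_pos=[[4.1,-1.5,0],[8.1,-3,0],[12.2,-4.6,0],[16.2,-6.1,0],[20.3,-7.6,0],[24.4,-9.1,0],[28.4,-10.6,0],[32.5,-12.2,0],[36.5,-13.7,0.5],[40.6,-15.2,1],[40.6,-15.2,1],[40.6,-15.2,1]], turn=[[0,0,-0.1],[0,0,-0.2],[0,0,-0.3],[0,0,-0.4],[0,0,-0.5],[0,0,-0.6],[0,0,-0.7],[0,0,-0.8],[0,0,-0.9],[0,0,-0.945],[0,0,-0.945],[0,0,-0.945]], squeeze=25)

```text
time: 1.6
position: [0.5281, -0.3303, 0.2121]
tool_rot: [0.812, 0.584, -0.0, -0.0]
ft_force: [-0.1, -0.0, -0.4]
grip_width: 0.0871
grip_force: 0.0
```

```bash
python3 -c "
from h import *
plan(.5285,-.3297,.031,-18.5)"
```

```text
d cm [ 0.07  0.04 18.11] turn [-0.001  0.     0.   ] other [-0.   -0.   -3.14] rows turn 0.0 | now [ 528.1 -330.3  212.1] psi -18.49 q6 -0.41 t 1.6 F [-0.1 -0.  -0.4] gw 87.1 gf 0.0
```

>>> play_rows(gripper=[-1,-1,-1,-1,-1,-1,-1,-1,-1], delta_pos=[[0.1,0,3],[0.1,0,6],[0.1,0,9],[0.1,0,11],[0.1,0,13],[0.1,0,15],[0.1,0,16.5],[0.1,0,18],[0.1,0,18]], turn=[[0,0,0],[0,0,0],[0,0,0],[0,0,0],[0,0,0],[0,0,0],[0,0,0],[0,0,0],[0,0,0]])

```text
time: 2.72
position: [0.528, -0.3292, 0.0314]
tool_rot: [0.812, 0.584, -0.0, -0.001]
ft_force: [0.6, 1.0, 0.4]
grip_width: 0.0872
grip_force: 0.0
```

>>> play_rows(gripper=[1,1,1,1,1,1,1], delta_pos=[[0,0,0],[0,0,0],[0,0,0],[0,0,0],[0,0,0],[0,0,0],[0,0,0]], turn=[[0,0,0],[0,0,0],[0,0,0],[0,0,0],[0,0,0],[0,0,0],[0,0,0]])

```text
time: 3.6
position: [0.5294, -0.3297, 0.0333]
tool_rot: [0.812, 0.584, 0.0, 0.001]
ft_force: [0.2, 0.3, 5.1]
grip_width: 0.0678
grip_force: 25.0
```

>>> play_rows(gripper=[1,1,1,1,1,1,1,1,1], delta_pos=[[0,0,-0.5],[0,0,-1.5],[0,0,-3],[0,0,-5],[0,0,-7],[0,0,-9],[0,0,-11],[0,0,-12],[0,0,-12]], turn=[[0,0,0],[0,0,0],[0,0,0],[0,0,0],[0,0,0],[0,0,0],[0,0,0],[0,0,0],[0,0,0]])

```text
time: 4.72
position: [0.5293, -0.3297, 0.1536]
tool_rot: [0.812, 0.584, 0.0, 0.001]
ft_force: [-0.4, 0.4, -1.3]
grip_width: 0.0678
grip_force: 25.0
```

```bash
python3 -c "
from h import *
plan(.55,-.08,.15,-45)"
```

```text
d cm [24.34 -5.96  0.33] turn [0.002 0.    0.462] other [-0.    0.   -2.68] rows turn 2.5 | now [ 529.3 -329.7  153.6] psi -18.51 q6 -0.41 t 4.725 F [-0.4  0.4 -1.3] gw 67.8 gf 25.0
```

>>> play_rows(gripper=[1,1,1,1,1,1,1,1,1,1,1], delta_pos=[[1.5,-0.4,0],[4,-1,0],[7,-1.7,0],[10.5,-2.6,0],[14,-3.4,0],[17.5,-4.3,0],[20.5,-5,0],[23,-5.6,0],[24.3,-6,0],[24.3,-6,0],[24.3,-6,0]], turn=[[0,0,0],[0,0,0.05],[0,0,0.1],[0,0,0.17],[0,0,0.24],[0,0,0.31],[0,0,0.38],[0,0,0.43],[0,0,0.46],[0,0,0.46],[0,0,0.46]])

```text
time: 6.1
position: [0.5488, -0.0798, 0.1521]
tool_rot: [0.923, 0.384, -0.0, -0.0]
ft_force: [1.1, -0.2, -1.7]
grip_width: 0.0675
grip_force: 25.0
```

```bash
python3 -c "
from h import *
plan(.55,-.08,.03,-45)"
```

```text
d cm [ 0.08  0.11 12.21] turn [-0.001  0.001  0.003] other [-0.   -0.   -3.14] rows turn 0.0 | now [548.8 -79.8 152.1] psi -44.82 q6 0.44 t 6.1 F [ 1.1 -0.2 -1.7] gw 67.5 gf 25.0
```

>>> play_rows(gripper=[1,1,1,1,1,1,1,1,1], delta_pos=[[0,0,2],[0,0,5],[0,0,8],[0,0,10],[0,0,11.2],[0,0,11.8],[0,0,12.1],[0,0,12.3],[0,0,12.3]], turn=[[0,0,0],[0,0,0],[0,0,0],[0,0,0],[0,0,0],[0,0,0],[0,0,0],[0,0,0],[0,0,0]])

```text
time: 7.22
position: [0.5494, -0.08, 0.03]
tool_rot: [0.923, 0.384, 0.0, 0.0]
ft_force: [0.5, -0.3, -1.4]
grip_width: 0.0684
grip_force: 25.0
```

>>> play_rows(gripper=[1,1,1,1], delta_pos=[[0,0,0.1],[0,0,0.2],[0,0,0.3],[0,0,0.3]], turn=[[0,0,0],[0,0,0],[0,0,0],[0,0,0]])

```text
time: 7.72
position: [0.5492, -0.0799, 0.0272]
tool_rot: [0.923, 0.384, 0.0, 0.0]
ft_force: [-1.6, 0.5, 4.7]
grip_width: 0.0683
grip_force: 25.0
```

>>> play_rows(gripper=[-1,-1,-1,-1,-1,-1,-1,-1,-1,-1,-1,-1], delta_pos=[[0,0,0],[0,0,0],[0,0,0],[0,0,0],[0,0,-1],[0,0,-3],[0,0,-6],[0,0,-8],[0,0,-9],[0,0,-9],[0,0,-9],[0,0,-9]], turn=[[0,0,0],[0,0,0],[0,0,0],[0,0,0],[0,0,0],[0,0,0],[0,0,0],[0,0,0],[0,0,0],[0,0,0],[0,0,0],[0,0,0]])

```text
time: 9.22
position: [0.5486, -0.0798, 0.1157]
tool_rot: [0.923, 0.384, -0.001, -0.001]
ft_force: [0.2, -0.1, -0.8]
grip_width: 0.0871
grip_force: 0.0
```

```bash
python3 -c "
from h import *
plan(.5493,-.08,.0425,45)
c=cam('top');s=cam('scene')
a=cv2.cvtColor(c['color'],cv2.COLOR_RGB2BGR);b=cv2.cvtColor(s['color'],cv2.COLOR_RGB2BGR)
u,v=proj(c,[.55,-.08,.07]).astype(int);p,q=proj(s,[.55,-.08,.07]).astype(int);print(u,v,p,q)
cr=lambda i,x,y:cv2.resize(i[y-65:y+65,x-65:x+65],(400,400))
cv2.imwrite('pics/st.png',np.hstack([cr(a,u,v),cr(b,p,q)]))"
```

```text
d cm [0.04 0.08 7.32] turn [-2.000e-03 -1.000e-03 -1.568e+00] other [-0.    0.    1.57] rows turn 8.4 | now [548.6 -79.8 115.7] psi -44.86 q6 0.44 t 9.225 F [ 0.2 -0.1 -0.8] gw 87.1 gf 0.0
288 209 297 202
```

View pics/st.png

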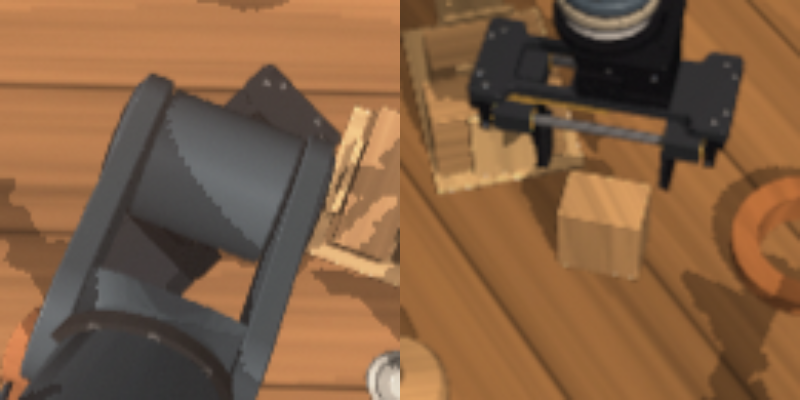

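The right half of the picture shows the blank standing upright on the bench at about (605,225), clear of the open fingers. I'll now turn 90° and take it by its long faces.

>>> play_rows(gripper=[-1,-1,-1,-1,-1,-1,-1,-1,-1,-1,-1], delta_pos=[[0,0.1,0],[0,0.1,0],[0,0.1,0],[0,0.1,0],[0,0.1,0],[0,0.1,0],[0,0.1,0],[0,0.1,0],[0,0.1,0],[0,0.1,0],[0,0.1,0]], turn=[[0,0,-0.17],[0,0,-0.35],[0,0,-0.53],[0,0,-0.71],[0,0,-0.89],[0,0,-1.07],[0,0,-1.25],[0,0,-1.43],[0,0,-1.57],[0,0,-1.57],[0,0,-1.57]])

```text
time: 10.7
position: [0.5498, -0.0806, 0.1163]
tool_rot: [0.383, 0.924, 0.0, -0.0]
ft_force: [0.5, 0.6, 0.5]
grip_width: 0.0874
grip_force: 0.0
```

```bash
python3 -c "
from h import *
plan(.5493,-.08,.0425,45.15)"
```

```text
d cm [0.07 0.01 7.38] turn [-0.    -0.    -0.003] other [-0.    0.    3.14] rows turn 0.0 | now [549.8 -80.6 116.3] psi 44.97 q6 -1.13 t 10.7 F [0.5 0.6 0.5] gw 87.4 gf 0.0
```

>>> play_rows(gripper=[-1,-1,-1,-1,-1,1,1,1,1,1,1,1], delta_pos=[[0.1,0,2],[0.1,0,4.5],[0.1,0,6.5],[0.1,0,7.3],[0.1,0,7.3],[0.1,0,7.3],[0.1,0,7.3],[0.1,0,7.3],[0.1,0,7.3],[0.1,0,7.3],[0.1,0,7.3],[0.1,0,7.3]], turn=[[0,0,0],[0,0,0],[0,0,0],[0,0,0],[0,0,0],[0,0,0],[0,0,0],[0,0,0],[0,0,0],[0,0,0],[0,0,0],[0,0,0]])

```text
time: 12.2
position: [0.5492, -0.08, 0.0437]
tool_rot: [0.382, 0.924, -0.0, 0.0]
ft_force: [-0.6, 0.1, 1.3]
grip_width: 0.0458
grip_force: 25.0
```

>>> play_rows(gripper=[1,1,1,1,1,1,1,1,1], delta_pos=[[0,0,0],[0,0,0],[0,0,-0.5],[0,0,-2],[0,0,-5],[0,0,-9],[0,0,-12],[0,0,-13],[0,0,-13]], turn=[[0,0,0],[0,0,0],[0,0,0],[0,0,0],[0,0,0],[0,0,0],[0,0,0],[0,0,0],[0,0,0]])

```text
time: 13.32
position: [0.5492, -0.0799, 0.1741]
tool_rot: [0.382, 0.924, 0.0, 0.001]
ft_force: [0.1, 0.9, -1.9]
grip_width: 0.046
grip_force: 25.0
```

```bash
python3 -c "
from h import *
plan(.5705,.259,.18,-9.5)"
```

```text
d cm [22.42 25.5  -0.6 ] turn [0.001 0.001 0.953] other [-0.    0.   -2.19] rows turn 5.1 | now [549.2 -79.9 174.1] psi 45.09 q6 -1.13 t 13.325 F [ 0.1  0.9 -1.9] gw 46.0 gf 25.0
```

>>> play_rows(gripper=[1,1,1,1,1,1,1,1,1,1,1,1], delta_pos=[[0,0,-2],[1,1.1,-4.5],[3,3.4,-5.2],[5.5,6.3,-5.2],[8.2,9.3,-5.2],[11,12.5,-5.2],[13.8,15.7,-5.2],[16.6,18.9,-5.2],[19.2,21.8,-5.2],[21.3,24.2,-5.2],[22.4,25.5,-5.2],[22.4,25.5,-5.2]], turn=[[0,0,0],[0,0,0.05],[0,0,0.15],[0,0,0.25],[0,0,0.35],[0,0,0.45],[0,0,0.55],[0,0,0.65],[0,0,0.75],[0,0,0.85],[0,0,0.953],[0,0,0.953]])

```text
time: 14.82
position: [0.5693, 0.2596, 0.2233]
tool_rot: [0.762, 0.647, -0.002, -0.001]
ft_force: [-0.9, -1.0, -1.9]
grip_width: 0.0456
grip_force: 25.0
```

```bash
python3 -c "
from h import *
plan(.5695,.2595,.125,-9.4)
s=cam('scene');c=cam('top')
p,q=proj(s,[.57,.24,.12]).astype(int);print(p,q)
b=cv2.cvtColor(s['color'],cv2.COLOR_RGB2BGR)[q-75:q+75,p-75:p+75]
u,v=proj(c,[.57,.25,.1]).astype(int);print(u,v)
a=cv2.cvtColor(c['color'],cv2.COLOR_RGB2BGR)[v-75:v+75,u-75:u+75]
cv2.imwrite('pics/ab.png',np.hstack([cv2.resize(a,(400,400)),cv2.resize(b,(400,400))]))"
```

```text
d cm [0.   0.05 9.83] turn [-0.003  0.002  0.001] other [-0.   -0.01 -3.14] rows turn 0.0 | now [569.3 259.6 223.3] psi -9.32 q6 0.41 t 14.825 F [-0.9 -1.  -1.9] gw 45.6 gf 25.0
373 298
151 197
```

View pics/ab.png

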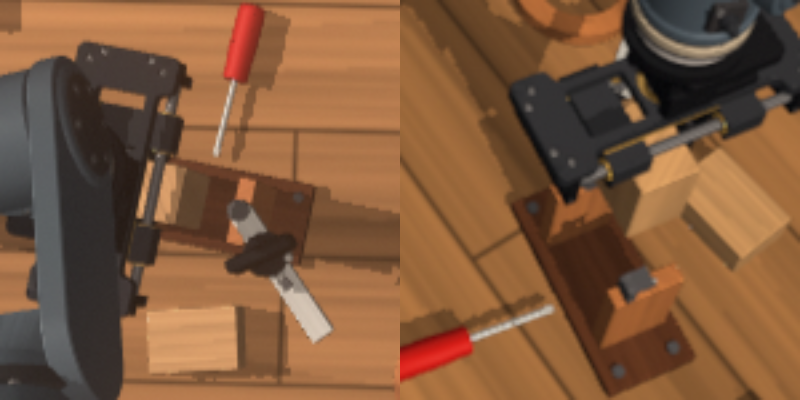

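The picture shows the blank held upright over the clamp (right half, about (650,190)), with the bar untouched. I'll lower it in.

>>> play_rows(gripper=[1,1,1,1,1,1,1,1,1,1,1], delta_pos=[[0,0,1],[0,0,3],[0,0,5],[0,0,7],[0,0,8.5],[0,0,10],[0,0,11.5],[0,0,13],[0,0,14],[0,0,15],[0,0,15]], turn=[[0,0,0],[0,0,0],[0,0,0],[0,0,0],[0,0,0],[0,0,0],[0,0,0],[0,0,0],[0,0,0],[0,0,0],[0,0,0]])

```text
time: 16.3
position: [0.57, 0.2587, 0.0747]
tool_rot: [0.763, 0.646, -0.001, -0.0]
ft_force: [0.2, -0.9, -2.0]
grip_width: 0.0461
grip_force: 25.0
```

>>> play_rows(gripper=[1,1,1,1,1,1], delta_pos=[[0,0,0.8],[0,0,1.4],[0,0,1.7],[0,0,1.9],[0,0,2],[0,0,2]], turn=[[0,0,0],[0,0,0],[0,0,0],[0,0,0],[0,0,0],[0,0,0]])

```text
time: 17.05
position: [0.5707, 0.2589, 0.0558]
tool_rot: [0.763, 0.646, 0.0, 0.0]
ft_force: [0.5, -1.4, -1.4]
grip_width: 0.0453
grip_force: 25.0
```

>>> play_rows(gripper=[1,1,1,1], delta_pos=[[0,0,0.1],[0,0,0.2],[0,0,0.3],[0,0,0.3]], turn=[[0,0,0],[0,0,0],[0,0,0],[0,0,0]])

```text
time: 17.55
position: [0.5707, 0.2589, 0.0556]
tool_rot: [0.763, 0.646, 0.0, 0.0]
ft_force: [-4.6, -1.2, 14.5]
grip_width: 0.0454
grip_force: 25.0
```

```bash
python3 -c "
from h import *
s=cam('scene');c=cam('top')
p,q=proj(s,[.57,.26,.08]).astype(int);print(p,q)
b=cv2.cvtColor(s['color'],cv2.COLOR_RGB2BGR)[q-50:q+50,p-50:p+50]
u,v=proj(c,[.57,.25,.1]).astype(int);print(u,v)
a=cv2.cvtColor(c['color'],cv2.COLOR_RGB2BGR)[v-50:v+50,u-50:u+50]
cv2.imwrite('pics/in.png',np.hstack([cv2.resize(a,(400,400)),cv2.resize(b,(400,400))]))"
```

```text
376 314
151 197
```

View pics/in.png

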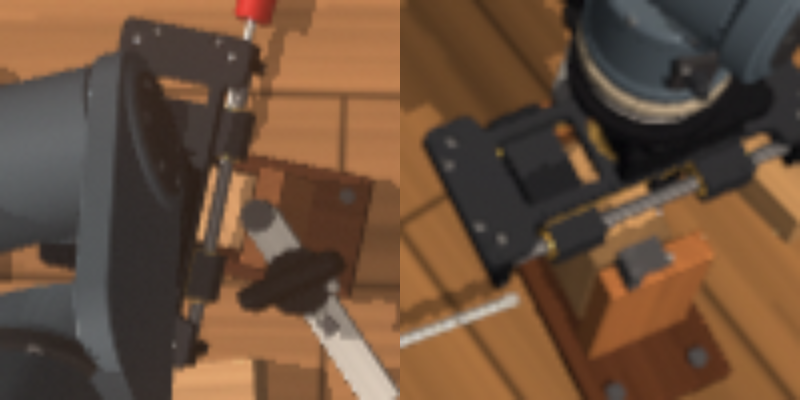

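The blank is seated: there was 14.5 N of contact at the expected height, and it sits between the cheeks. Releasing it and going up.

>>> play_rows(gripper=[1,-1,-1,-1,-1,-1,-1,-1,-1,-1,-1,-1], delta_pos=[[0,0,-0.3],[0,0,-0.3],[0,0,-0.3],[0,0,-0.3],[0,0,-0.3],[0,0,-1.5],[0,0,-3.5],[0,0,-7],[0,0,-11],[0,0,-15],[0,0,-15],[0,0,-15]], turn=[[0,0,0],[0,0,0],[0,0,0],[0,0,0],[0,0,0],[0,0,0],[0,0,0],[0,0,0],[0,0,0],[0,0,0],[0,0,0],[0,0,0]])

```text
time: 19.15
position: [0.57, 0.2587, 0.2027]
tool_rot: [0.763, 0.646, -0.0, -0.0]
ft_force: [-0.8, -1.1, 0.0]
grip_width: 0.0871
grip_force: 0.0
```

```bash
python3 -c "
from h import *
plan(.4632,.1407,.2,126.4)
c=cam('top')
b=cv2.cvtColor(c['color'],cv2.COLOR_RGB2BGR)
m=cv2.imread('pics/top0.png'); print('bar diff',np.abs(m[210:260,165:205].astype(int)-b[210:260,165:205]).mean())
"
```

```text
d cm [-13.4   -8.59   0.27] turn [-0.    0.    0.77] other [-0.   -0.   -2.37] rows turn 4.1 | now [570.  258.7 202.7] psi -9.51 q6 0.41 t 19.15 F [-0.8 -1.1  0. ] gw 87.1 gf 0.0
bar diff 8.613666666666667
```

>>> play_rows(gripper=[-1,-1,-1,-1,-1,-1,-1,-1,-1,-1,-1,-1], delta_pos=[[-1.2,-0.7,0],[-2.4,-1.4,0],[-3.6,-2.2,0],[-4.8,-3,0],[-6,-3.8,0],[-7.2,-4.6,0],[-8.4,-5.4,0],[-9.6,-6.2,0],[-10.8,-7,0],[-12,-7.8,0],[-13.4,-8.6,0],[-13.4,-8.6,0]], turn=[[0,0,-0.18],[0,0,-0.36],[0,0,-0.54],[0,0,-0.72],[0,0,-0.9],[0,0,-1.08],[0,0,-1.26],[0,0,-1.44],[0,0,-1.62],[0,0,-1.8],[0,0,-1.98],[0,0,-2.16]])

```text
time: 20.7
position: [0.4614, 0.1401, 0.2011]
tool_rot: [-0.212, 0.977, 0.0, -0.002]
ft_force: [0.8, -0.2, -0.0]
grip_width: 0.0869
grip_force: 0.0
```

>>> play_rows(gripper=[-1,-1,-1,-1], delta_pos=[[0,0,0],[0,0,0],[0,0,0],[0,0,0]], turn=[[0,0,-0.18],[0,0,-0.21],[0,0,-0.21],[0,0,-0.21]])

```text
time: 21.2
position: [0.4634, 0.1409, 0.2022]
tool_rot: [-0.311, 0.951, 0.0, -0.0]
ft_force: [0.4, 0.2, 0.2]
grip_width: 0.0872
grip_force: 0.0
```

```bash
python3 -c "
from h import *
plan(.4632,.1407,.095,126.4)
c=cam('top');s=cam('scene')
b=cv2.cvtColor(c['color'],cv2.COLOR_RGB2BGR)[165:265,100:200]
a=cv2.cvtColor(s['color'],cv2.COLOR_RGB2BGR)[230:380,320:470]
cv2.imwrite('pics/bar.png',np.hstack([cv2.resize(b,(400,400)),cv2.resize(a,(400,400))]))
"
```

```text
d cm [ 2.000e-02 -1.000e-02  1.072e+01] turn [ 0.    -0.001 -0.003] other [-0.   -0.    3.14] rows turn 0.0 | now [463.4 140.9 202.2] psi 126.2 q6 -2.14 t 21.2 F [0.4 0.2 0.2] gw 87.2 gf 0.0
```

View pics/bar.png

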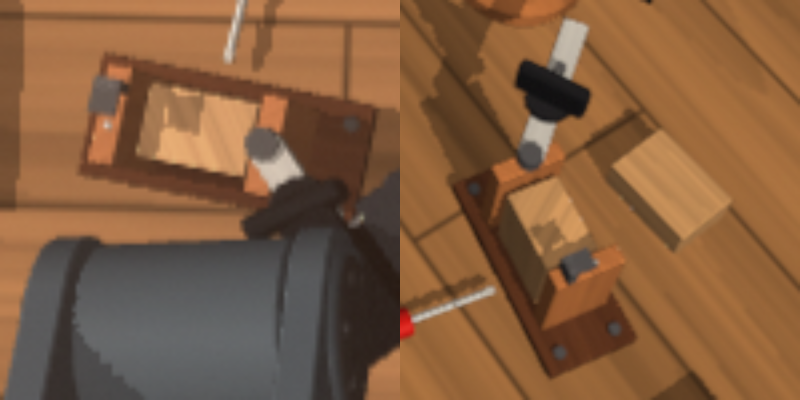

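The blank stands between the cheeks, with its top corners (left half) at about (150,82), (262,100), (250,180) and (135,158). The bar is unmoved. Next I'll check how well the blank is centred.

Run:
```python
from h import *
t=load('top');s=load('scene')
q=np.array([onz(t,(u+.5)/4-.5+100,(v+.5)/4-.5+165,.087)[:2] for u,v in ((150,82),(135,158),(248,180))])
print((q*1000).round(1)); e=q[2]-q[1];print(np.linalg.norm(e),np.degrees(np.arctan2(*e[::-1])),'centre',(q[0]+q[2])/2)
c=(q[0]+q[2])/2-[.5695,.2595];y=np.array([np.sin(np.radians(9.4)),np.cos(np.radians(9.4))]);print('along',c@y,'across',c@[y[1],-y[0]])
```

```text
[[599.5 288.7]
 [553.3 295.9]
 [541.7 227.1]]
0.06970272458832144 -99.56962773456344 centre [0.57056973 0.25792627]
along -0.0013778825645311007 across 0.001312393000066238
```

>>> play_rows(gripper=[-1,-1,-1,-1,-1,1,1,1,1,1,1,1], delta_pos=[[0,0,2],[0,0,5],[0,0,8],[0,0,10.5],[0,0,10.7],[0,0,10.7],[0,0,10.7],[0,0,10.7],[0,0,10.7],[0,0,10.7],[0,0,10.7],[0,0,10.7]], turn=[[0,0,0],[0,0,0],[0,0,0],[0,0,0],[0,0,0],[0,0,0],[0,0,0],[0,0,0],[0,0,0],[0,0,0],[0,0,0],[0,0,0]], squeeze=8)

```text
time: 22.8
position: [0.4635, 0.1409, 0.0955]
tool_rot: [-0.311, 0.95, 0.0, -0.0]
ft_force: [-0.0, -0.5, -0.1]
grip_width: 0.0248
grip_force: 0.0
```

>>> play_rows(gripper=[1,1,1,1,1,1,1,1,1,1,1,1], delta_pos=[[0,0,0],[-0.06,1.22,0],[-0.38,3.02,0],[-1.01,4.86,0],[-1.93,6.59,0],[-3.11,8.13,0],[-4.52,9.48,0],[-6.13,10.58,0],[-7.89,11.42,0],[-9.77,11.95,0],[-11.7,12.19,0],[-11.7,12.19,0]], turn=[[0,0,0],[0,0,0.1],[0,0,0.25],[0,0,0.41],[0,0,0.57],[0,0,0.73],[0,0,0.89],[0,0,1.05],[0,0,1.21],[0,0,1.37],[0,0,1.53],[0,0,1.53]])

```text
time: 24.3
position: [0.4865, 0.309, 0.0955]
tool_rot: [0.433, 0.902, 0.0, 0.0]
ft_force: [-0.9, 0.2, 3.0]
grip_width: 0.022
grip_force: 8.0
```

```bash
python3 -c "
from h import *
plan(.5813,.3337,.0955,-9.4)
p=robot.get_obs()['position'][:2]-[.5614,.2131]; print(np.linalg.norm(p),np.degrees(np.arctan2(p[1],p[0])))
"
```

```text
d cm [-4.    8.95  0.01] turn [ 0.001 -0.     0.84 ] other [ 0.   0.  -2.3] rows turn 4.5 | now [486.5 309.   95.5] psi 38.72 q6 -0.3 t 24.3 F [-0.9  0.2  3. ] gw 22.0 gf 8.0
0.12168621522618721 128.01441676401132
```

>>> play_rows(gripper=[1,1,1,1,1,1,1,1,1,1], delta_pos=[[-0.16,1.94,0],[-0.62,3.84,0],[-1.38,5.63,0],[-2.41,7.29,0],[-3.19,8.23,0],[-3.7,8.75,0],[-4.06,9.08,0],[-4.24,9.24,0],[-4.24,9.24,0],[-4.24,9.24,0]], turn=[[0,0,0.16],[0,0,0.32],[0,0,0.48],[0,0,0.64],[0,0,0.74],[0,0,0.8],[0,0,0.84],[0,0,0.86],[0,0,0.86],[0,0,0.86]])

```text
time: 25.55
position: [0.5822, 0.3328, 0.0952]
tool_rot: [0.769, 0.639, -0.002, -0.001]
ft_force: [-5.0, 1.2, 3.6]
grip_width: 0.0221
grip_force: 8.0
```

```bash
python3 -c "
from h import *
plan(.5815,.3336,.0955,-9.4)
p=robot.get_obs()['position'][:2]-[.5614,.2131]; print(np.linalg.norm(p),np.degrees(np.arctan2(p[1],p[0])))
"
```

```text
d cm [ 0.07 -0.08 -0.03] turn [-0.004  0.001 -0.021] other [0.   0.01 3.12] rows turn 0.1 | now [582.2 332.8  95.2] psi -10.58 q6 0.54 t 25.55 F [-5.   1.2  3.6] gw 22.1 gf 8.0
0.12146871215246206 80.14903698477313
```

>>> play_rows(gripper=[1,1,1,1,1], delta_pos=[[0,0.2,0],[0,0.4,0],[0,0.6,0],[0,0.6,0],[0,0.6,0]], turn=[[0,0,0],[0,0,0],[0,0,0],[0,0,0],[0,0,0]])

```text
time: 26.18
position: [0.5822, 0.3327, 0.0949]
tool_rot: [0.769, 0.639, -0.006, -0.005]
ft_force: [-14.5, 5.0, 8.5]
grip_width: 0.0221
grip_force: 8.0
```

>>> play_rows(gripper=[1,-1,-1,-1,-1,-1,-1,-1,-1,-1], delta_pos=[[0,-0.6,0],[0,-0.6,0],[0,-0.6,0],[0,-0.6,0],[0,-0.6,-1.5],[0,-0.6,-4.5],[0,-0.6,-8],[0,-0.6,-11],[0,-0.6,-12.5],[0,-0.6,-12.5]], turn=[[0,0,0],[0,0,0],[0,0,0],[0,0,0],[0,0,0],[0,0,0],[0,0,0],[0,0,0],[0,0,0],[0,0,0]])

```text
time: 27.42
position: [0.5852, 0.3331, 0.2222]
tool_rot: [0.77, 0.638, 0.002, 0.001]
ft_force: [0.5, -0.0, -0.1]
grip_width: 0.0868
grip_force: 0.0
```

```bash
python3 -c "
from h import *
plan(.5695,.2597,.22,67.4)
c=cam('top');s=cam('scene')
b=cv2.cvtColor(c['color'],cv2.COLOR_RGB2BGR)[150:250,100:200]
a=cv2.cvtColor(s['color'],cv2.COLOR_RGB2BGR)[260:360,325:425]
cv2.imwrite('pics/kn.png',np.hstack([cv2.resize(b,(400,400)),cv2.resize(a,(400,400))]))
"
```

```text
d cm [-7.5  -0.19  0.21] turn [ 4.000e-03  1.000e-03 -1.362e+00] other [ 0.   -0.    1.78] rows turn 7.3 | now [585.2 333.1 222.2] psi -10.66 q6 0.54 t 27.425 F [ 0.5 -0.  -0.1] gw 86.8 gf 0.0
```

View pics/kn.png

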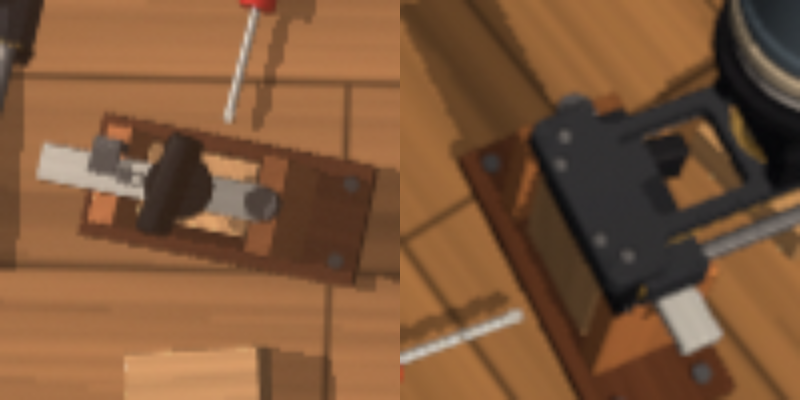

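The bar lies shut in its catch (left half, from (40,163) to (262,203)). The wing runs from about (187,137) to (155,232), and the blank is still in place below.

```bash
python3 -c "
from h import *
c=load('top')
f=lambda u,v,z=.158:(onz(c,(u+.5)/4-.5+100,(v+.5)/4-.5+150,z)*1000).round(1)
print(f(171,184),f(187,139),f(154,231)); a,b=f(187,139),f(154,231); print(np.degrees(np.arctan2(*(a-b)[1::-1])))
p=f(262,203,.118);e=f(40,163,.114);print('bar',p,e,np.degrees(np.arctan2(*(e-p)[1::-1])))
plan(.5695,.2597,.22,70)"
```

```text
[569.7 255.  158. ] [595.6 246.9 158. ] [542.8 263.5 158. ]
-17.452831659697797
bar [562.5 212.3 118. ] [583.1 345.3 114. ] 81.19557744619017
d cm [-7.42 -0.05 -0.04] turn [-0.002 -0.    -1.408] other [-0.    0.    1.73] rows turn 7.5 | now [583.7 332.6 219.6] psi -10.66 q6 0.54 t 27.525 F [-0.8  0.3 -0.4] gw 87.1 gf 0.0
```

>>> play_rows(gripper=[-1,-1,-1,-1,-1,-1,-1,-1,-1,-1,-1], delta_pos=[[-1,0,0],[-2,0,0],[-3,0,0],[-4,-0.1,0],[-5,-0.1,0],[-6,-0.2,0],[-7,-0.2,0],[-7.5,-0.2,0],[-7.5,-0.2,0],[-7.5,-0.2,0],[-7.5,-0.2,0]], turn=[[0,0,-0.17],[0,0,-0.35],[0,0,-0.53],[0,0,-0.71],[0,0,-0.89],[0,0,-1.07],[0,0,-1.25],[0,0,-1.4],[0,0,-1.4],[0,0,-1.4],[0,0,-1.4]])

```text
time: 28.9
position: [0.5684, 0.2597, 0.2201]
tool_rot: [0.178, 0.984, -0.0, -0.0]
ft_force: [0.2, 1.1, -0.3]
grip_width: 0.0869
grip_force: 0.0
```

```bash
python3 -c "
from h import *
plan(.5695,.2597,.132,70)"
```

```text
d cm [-0.11  0.04  8.81] turn [-0.    -0.001 -0.009] other [-0.    0.    3.13] rows turn 0.0 | now [568.4 259.7 220.1] psi 69.51 q6 -0.96 t 28.9 F [ 0.2  1.1 -0.3] gw 86.9 gf 0.0
```

>>> play_rows(gripper=[-1,-1,-1,-1,-1,1,1,1,1,1,1,1], delta_pos=[[-0.1,-0.05,2],[-0.1,-0.05,4],[-0.1,-0.05,6.5],[-0.1,-0.05,8.5],[-0.1,-0.05,8.7],[-0.1,-0.05,8.7],[-0.1,-0.05,8.7],[-0.1,-0.05,8.7],[-0.1,-0.05,8.7],[-0.1,-0.05,8.7],[-0.1,-0.05,8.7],[-0.1,-0.05,8.7]], turn=[[0,0,0],[0,0,0],[0,0,0],[0,0,0],[0,0,0],[0,0,0],[0,0,0],[0,0,0],[0,0,0],[0,0,0],[0,0,0],[0,0,0]], squeeze=15)

```text
time: 30.4
position: [0.5693, 0.2587, 0.1335]
tool_rot: [0.177, 0.984, -0.0, -0.0]
ft_force: [-0.1, -0.4, -0.6]
grip_width: 0.0248
grip_force: 0.0
```

>>> play_rows(gripper=[1,1,1], delta_pos=[[0,0,0],[0,0,0],[0,0,0]], turn=[[0,0,0],[0,0,0],[0,0,0]])

```text
time: 30.78
position: [0.5699, 0.2596, 0.1336]
tool_rot: [0.178, 0.984, 0.001, 0.001]
ft_force: [1.6, 4.7, -1.9]
grip_width: 0.0138
grip_force: 15.0
```

>>> play_rows(gripper=[1,1,1,1,1,1,1,1,1,1,1,1], delta_pos=[[0,0.1,0],[0,0.1,0],[0,0.1,0],[0,0.1,0],[0,0.1,0],[0,0.1,0],[0,0.1,0],[0,0.1,0],[0,0.1,0],[0,0.1,0],[0,0.1,0],[0,0.1,0]], turn=[[0,0,0],[0,0,0],[0,0,0.1],[0,0,0.22],[0,0,0.34],[0,0,0.46],[0,0,0.58],[0,0,0.7],[0,0,0.82],[0,0,0.94],[0,0,1.06],[0,0,1.06]], squeeze=50)

```text
time: 32.28
position: [0.5694, 0.2595, 0.1335]
tool_rot: [0.65, 0.76, -0.0, -0.0]
ft_force: [0.9, 2.4, -1.7]
grip_width: 0.0134
grip_force: 50.0
```

```bash
python3 -c "
from h import *
plan(.5695,.2597,.1335,0)
print(robot.get_obs()['moment'])"
```

```text
d cm [0.01 0.01 0.  ] turn [-0.001 -0.     0.155] other [ 0.   -0.   -2.99] rows turn 0.8 | now [569.4 259.5 133.5] psi 8.86 q6 0.09 t 32.275 F [ 0.9  2.4 -1.7] gw 13.4 gf 50.0
[ 0.47919925 -0.20867051 -0.18651373]
```

>>> play_rows(gripper=[1,1,1,1,1], delta_pos=[[0,0,0],[0,0,0],[0,0,0],[0,0,0],[0,0,0]], turn=[[0,0,0.08],[0,0,0.15],[0,0,0.2],[0,0,0.2],[0,0,0.2]])

```text
time: 32.9
position: [0.5693, 0.2596, 0.1336]
tool_rot: [0.723, 0.691, -0.0, -0.0]
ft_force: [-0.5, 1.6, -0.9]
grip_width: 0.0136
grip_force: 50.0
```

```bash
python3 -c "
from h import *
plan(.5695,.2597,.1335,0)
print(robot.get_obs()['moment'])"
```

```text
d cm [0.01 0.02 0.01] turn [-0.001  0.    -0.044] other [0.  0.  3.1] rows turn 0.2 | now [569.3 259.6 133.6] psi -2.54 q6 0.29 t 32.9 F [-0.5  1.6 -0.9] gw 13.6 gf 50.0
[ 0.4052214  -0.03906285  0.03137449]
```

>>> play_rows(gripper=[-1,-1,-1,-1,-1,-1,-1,-1,-1,-1,-1,-1], delta_pos=[[0,0,0],[0,0,0],[0,0,0],[0,0,0],[0,0,-2],[0,0,-5],[0,0,-9],[0,-4,-10],[0,-8,-10],[0,-12,-10],[0,-15,-10],[0,-15,-10]], turn=[[0,0,0],[0,0,0],[0,0,0],[0,0,0],[0,0,0],[0,0,0],[0,0,0],[0,0,0],[0,0,0],[0,0,0],[0,0,0],[0,0,0]])

```text
time: 34.4
position: [0.4174, 0.2664, 0.2337]
tool_rot: [0.723, 0.691, -0.001, -0.0]
ft_force: [0.9, 0.8, 0.8]
grip_width: 0.0869
grip_force: 0.0
```

```bash
python3 -c "
from h import *
c=cam('top');s=cam('scene')
b=cv2.cvtColor(c['color'],cv2.COLOR_RGB2BGR)[150:250,100:200]
a=cv2.cvtColor(s['color'],cv2.COLOR_RGB2BGR)[260:360,325:425]
cv2.imwrite('pics/fin.png',np.hstack([cv2.resize(b,(400,400)),cv2.resize(a,(400,400))]))
"
```

```text
(no output)
```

View pics/fin.png

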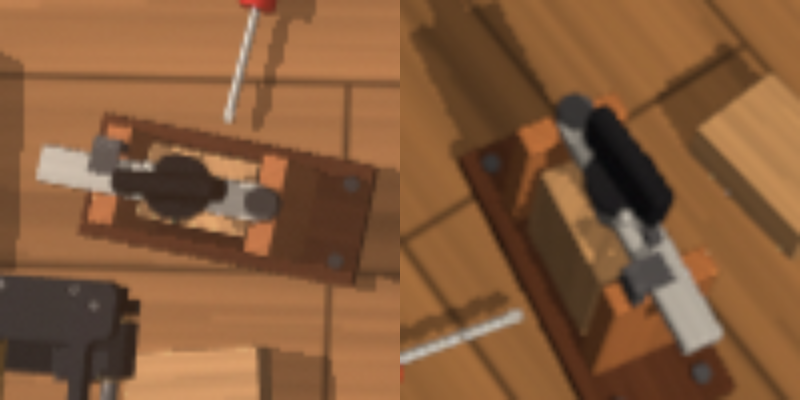

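The bar lies shut in its catch and the knob wing is turned almost along the bar (left half, (112,180) to (225,187)). The blank stands squarely between the cheeks, and the gripper is clear of everything.

```bash
python3 -c "
from h import *
print(robot.hand_in())"
```

```text
the job is handed in; nothing more can be done
None
```

The job is handed in, with no verdict returned: the last pictures and force readings show the shortest blank standing between the cheeks, measured about 1.5 mm off centre before the bar was shut; the bar is shut in its catch, the knob is turned to about 1.45 rad (past its click), and the gripper is clear.

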